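Brush out the beaker, then hold the tweezers over it at the marked gap

TASK

Get the open beaker ready to receive a pellet: take the brush, run it down inside the beaker to the bottom, up past half height and down to the bottom again, then stand it back in its blue holder. Then pick up the sprung tweezers, squeeze their blue-padded legs until the red pointer lies on the green mark, and finish while still holding them steady at that gap, blades level, both tips over the beaker's mouth a few centimetres above the rim, touching nothing else. Leave the beaker standing where it is and the other things alone.

Things in the scene. Friction and masses are not known exactly. Their poses are not given: they have to be found in the camera images.
- beaker: Open clear glass beaker with a blue rim, loose, 84 mm outside diameter, 100 mm high, wall 4 mm (inside diameter 76 mm), floor 5 mm thick. Origin: centre of its underside; z up.
- beaker_mouth (a point): Centre of the beaker's mouth, level with the rim, 100 mm above the beaker's underside.
- brush: Upright bottle brush, 200 mm long, standing loose in its holder, bristles down: rigid white and grey bristle head 27 mm in diameter from 0 to 70 mm, steel stem 8 mm in diameter from 70 to 130 mm, red handle 18 mm in diameter from 130 to 200 mm (grip it there, 165 mm above the origin). About 60 g. Origin: centre of its flat lower end; z along the brush towards the handle.
- brush_tip (a point): Centre of the flat lower end of the brush head (the brush's origin).
- holder: Fixed blue round cup, the brush's holder, on a dark disc 80 mm in diameter: 52 mm outside, 44 mm inside diameter, rim 90 mm high, its inner floor 6 mm above the bench. Origin: centre of the underside. It may stand on the robot's left or right.
- rest: Fixed wooden base plate 170 x 85 x 6 mm with two dark cross ridges, tops 28 mm above the bench, on which the tweezers lie; ridges 20 mm long (x) centred 60 mm behind and 65 mm ahead of the origin (60 and 75 mm wide), free space between. Origin: centre of the underside; x along the tweezers. It may stand on the robot's left or right.
- tweezers: Big sprung steel tweezers lying flat and loose on the rest, 190 mm long, blades 14 mm high, 90 g, balancing about 90 mm ahead of the origin. Body: right leg with bow. Origin: hinge axis at the bow end, on the underside; z up; x to the tips. The right leg lies 0.1143 rad to the right of x, the left leg 0.1143 rad minus joint squeeze to the left.
- pad_right (a point): Middle of the outer face of the right leg's blue finger pad, 95 mm from the hinge axis, 7 mm above the underside. Pads are 34 mm long, 20 mm high; with the left one their outer faces are 42 mm apart when sprung open and parallel at about 28 mm. The spring pushes back with about 3 N at first touch, 8 N at the mark, 10 N shut.
- pad_left (a point): The same on the left leg. Squeeze both pads together from the sides: each rad of joint squeeze brings them 95 mm closer.
- squeeze (a joint): How far the tweezers are squeezed, rad: 0 sprung open (tips 40 mm apart), 0.22 shut. Tip gap = 40 mm minus 175 mm per rad.
- mark (a joint): Where the green mark (6 mm wide) is set, on the white gauge strip that crosses above the legs 150 mm from the hinge axis, on the same scale as joint squeeze: the red pointer is on the middle of the mark when joint squeeze equals this value. It stays where it is set.
- pointer (a point): The red pointer of the left leg, 150 mm from the hinge axis, 18 mm above the tweezers' underside.
- green_mark (a point): Middle of the green mark on the white gauge strip, 150 mm from the hinge axis, 18 mm above the tweezers' underside.
- tip_left (a point): Tip of the left leg (inner face, 7 mm above the underside, 175 mm from the hinge axis).
- tip_right (a point): Tip of the right leg (inner face, 7 mm above the underside, 175 mm from the hinge axis).
- tip_box: Bystander: pink pipette tip box, 85 x 120 x 62 mm. Origin: centre of the underside.
- jar: Bystander: white reagent jar, 80 mm in diameter, 110 mm high. Origin: centre of the underside.
- amber_bottle: Bystander: amber glass bottle, 60 mm in diameter, 140 mm high. Origin: centre of the underside.
- foil_beaker: Bystander: small glass beaker closed with foil, 74 mm in diameter, 87 mm high (not the one to brush). Origin: centre of the underside.
- dish: Bystander: closed culture dish, 90 mm in diameter, 15 mm high. Origin: centre of the underside.
There are look-alikes about, which are no part of the job. Leave any purple look-alike of the beaker alone. Leave any black or pink look-alike of the brush alone.

How it is judged:
By the outcome, as a careful person would: the job done as asked, in the order asked, and still so for the second after the job is handed in, while the arm keeps its last pose, push and grip.
It also fails if it takes over 64 s, if anything falls off the work surface, if the arm or the gripper's body presses on something with over 40 N, if the wrist force passes 120 N, or if a joint passes its speed limit or range.

ROBOT

A 7-joint arm with a two-finger parallel gripper is mounted at the origin on the work surface. World frame = base frame: x ahead of the robot, y to its left, z up, the work surface at z = 0. Lengths are in m, angles in rad, forces in N, time in s.
With the tool pointing down it reaches from about 0.4 to 0.9 m from the base axis. Payload 5.5 kg.
Tool frame: the origin (TCP) lies midway between the tips of the shut fingers; the grasp point (between the pads) lies 19 mm behind it (manip.grip_depth is the distance from the TCP to the grasp point, in m); z points along the fingers, y is the line along which they close (so a half turn about z gives the same grasp; the last joint's range is limited). The gripper opens to 92 mm and grips with 3 to 60 N. Pads are 19 mm wide; open, the fingers measure 130 mm over their backs; the gripper's body (75 mm by 190 mm) begins 47 mm behind the grasp point.
Start: joints at [1.553, 0.501, -0.427, 1.55, 0.221, 1.138, -0.21], TCP at [0.18, -0.625, 0.227] pointing down, gripper open.
Joint ranges: [-2.88, 2.88], [-0.31, 2.03], [-1.54, 1.56], [0.2, 2.42], [-1.41, 4.55], [0.19, 2.02], [-2.57, 2.57]. Speed limits (rad/s): [2.57, 2.57, 3.14, 3.14, 3.14, 3.14, 3.14].

INTERFACE

Orientations are given as a unit quaternion [x, y, z, w].
In Python, from bench import manip, effector, viewer gives the robot as it stands. Calls block until the motion is done:
- manip.move_pose(position, orientation): joint-space move of the TCP to a pose.
- manip.servo_line(position, ori=None, vel=0.15): straight line of the TCP; ori=None keeps the orientation; vel is the mean speed in m/s.
- manip.movej(angles): joint-space move.
- effector.open_jaws() and effector.close(f_grip=None): open the fingers fully, or close them until they stop; f_grip is the grip in N (None keeps the last).
- manip.sleep(seconds).
- manip.solve_ik(position, orientation): joint angles nearest the present ones, or None.
- viewer.get_image(name): name is "scene" or "top" or "wrist"; returns the picture (400x640x3 uint8, red, green, blue); there is no depth.
- viewer.get_calibration(name): a dict with "vfov" (degrees; the focal length in pixels is half the picture's height over the tangent of half this angle, whatever the lens; pixels are square), "cx", "cy" (the principal point, pixels), "eye" and "attitude" of the camera in the world. Camera axes: x right, y down, z forward; pixel columns grow to the right and rows downward; lengths in m; the calibration is good to about 2 mm. A picture is of the moment at which its call begins: read the wrist's pose just before it. get_calibration takes no time and is no camera call; for the wrist camera it gives the pose at the moment of the call.
A pose or a line that the arm cannot do raises manip.PlanningError and nothing moves.
- manip.hand_in(): hands the job in; it is judged then, once.
Readings, each from a call of its own:
- manip.current_clock(): time.
- manip.current_q(): joint angles.
- manip.current_joint_velocities(): joint speeds.
- manip.current_tau(): joint torques, N m.
- manip.current_tool_pos(): TCP position.
- manip.current_tcp_rot(): TCP orientation.
- manip.current_force(): force on the tool from outside, world axes, zero at the start.
- manip.current_wrist_torque(): the same for the moment, N m.
- manip.current_finger_gap(): finger opening in m.
- manip.current_gripper_force(): force on a finger pad.
Only numpy, scipy, OpenCV 4.12 (cv2) and the standard library are available. Lean on these libraries where they do the work, as an engineer would, in place of code of your own. Each camera call takes 0.05 s, during which the arm holds its last target. There are 200 camera calls.

## Working session

There is one attempt and no reset: what is moved stays moved. The work goes in short steps, each a Python script; the robot and the scene stay as the last script left them, time stands still between calls to the robot, and variables do not carry over. Pictures are saved under pics/ and viewed, at most 10 in all, crops included, and the job is handed in when it is done.

```bash
ls; mkdir -p pics
python3 - <<'E'
from bench import manip, effector, viewer
import cv2
for n in ["scene","top"]:
    im=viewer.get_image(n); cv2.imwrite(f"pics/{n}0.png",im[:,:,::-1]); print(n,viewer.get_calibration(n))
print(viewer.get_calibration("wrist"))
print(manip.current_clock(), manip.current_tcp_rot(), manip.grip_depth, manip.current_finger_gap())
E
```

```text
pics
scene {'vfov': 47.74966833572895, 'cx': 320.5583029418654, 'cy': 198.70731541309604, 'eye': array([ 1.23844779, -0.05321423,  0.73481558]), 'attitude': array([ 0.66515524,  0.64069454, -0.26383902, -0.27833069])}
top {'vfov': 55.191806674548104, 'cx': 312.43239146285333, 'cy': 197.37466030765296, 'eye': array([ 0.51096701, -0.01102357,  1.11519191]), 'attitude': array([-0.70001605,  0.71279927, -0.03547668,  0.02522162])}
{'vfov': 71.3701303310882, 'cx': 320.6089649474693, 'cy': 198.02052743061188, 'eye': array([ 0.25765346, -0.60274018,  0.38367245]), 'attitude': array([ 0.78986705, -0.59414645, -0.09182077,  0.12111558])}
0.1 [ 9.90155918e-01  1.39965985e-01 -8.37380740e-05 -8.79425562e-04] 0.0188 0.09176932789983934
```

View pics/scene0.png

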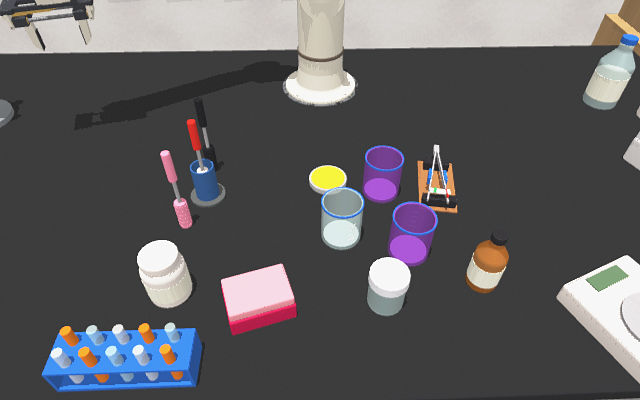

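View pics/top0.png

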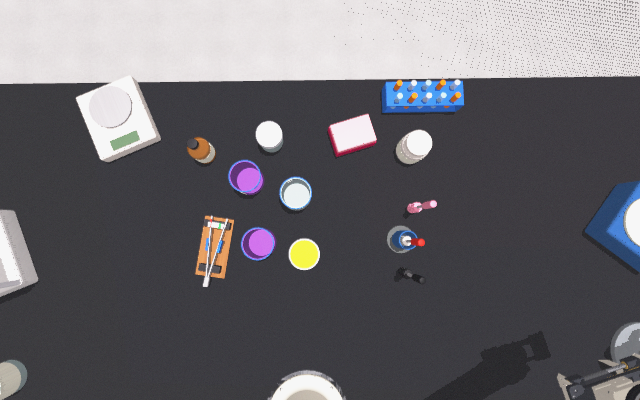

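The red brush is at scene (194,135) / top (421,243); the black one at scene (202,120) and the pink one at (170,165) are the look-alikes. The clear beaker is at scene (342,218) / top (296,193), and the purple ones at scene (383,172) and (413,232) are to be left alone. I choose the red brush and the clear beaker. Next I check them in one close crop and measure.

```bash
cat > h.py <<'E'
import numpy as np, cv2
from scipy.spatial.transform import Rotation as R
from bench import manip, effector, viewer
def ray(c,uv):
    f=200/np.tan(np.radians(c["vfov"])/2)
    d=np.array([(uv[0]-c["cx"])/f,(uv[1]-c["cy"])/f,1.])
    return np.array(c["eye"]),R.from_quat(c["attitude"]).apply(d/np.linalg.norm(d))
def onz(c,uv,z):
    o,d=ray(c,uv); return o+d*(z-o[2])/d[2]
def tri(c1,u1,c2,u2):
    A=np.zeros((3,3));b=np.zeros(3)
    rs=[ray(c1,u1),ray(c2,u2)]
    for o,d in rs:
        P=np.eye(3)-np.outer(d,d);A+=P;b+=P@o
    x=np.linalg.solve(A,b)
    return x,max(np.linalg.norm((np.eye(3)-np.outer(d,d))@(x-o)) for o,d in rs)
def proj(c,p):
    f=200/np.tan(np.radians(c["vfov"])/2)
    q=R.from_quat(c["attitude"]).inv().apply(np.array(p)-c["eye"]); return np.array([c["cx"]+f*q[0]/q[2],c["cy"]+f*q[1]/q[2]])
def mask(im,lo,hi,box=None):   # HSV mask, box x0,y0,x1,y1
    m=cv2.inRange(cv2.cvtColor(im,cv2.COLOR_RGB2HSV),np.array(lo),np.array(hi))
    if box is not None:
        z=np.zeros_like(m);x0,y0,x1,y1=box;z[y0:y1,x0:x1]=m[y0:y1,x0:x1];m=z
    return m
def red(im,box): return mask(im,(0,150,90),(6,255,255),box)|mask(im,(174,150,90),(180,255,255),box)
def pts(m): return np.argwhere(m>0)[:,::-1].astype(float)
def quat(yaw,tilt=None):  # pointing down, tool y at angle yaw in world; tilt: extra world rotvec
    y=np.array([np.cos(yaw),np.sin(yaw),0]);z=np.array([0,0,-1.]);x=np.cross(y,z)
    r=R.from_matrix(np.c_[x,y,z])
    return (R.from_rotvec(tilt)*r if tilt is not None else r).as_quat()
E
python3 - <<'E'
from h import *
s=cv2.imread("pics/scene0.png")[:,:,::-1];t=cv2.imread("pics/top0.png")[:,:,::-1]
cs,ct=viewer.get_calibration("scene"),viewer.get_calibration("top")
cr=lambda im,x,y,w,h,k:cv2.resize(im[y:y+h,x:x+w],None,fx=k,fy=k,interpolation=cv2.INTER_CUBIC)
out=np.vstack([np.hstack([cr(s,150,90,100,150,3)[:300],cr(s,310,140,166,100,3)[:, :498]]),np.hstack([cr(t,185,205,100,95,3),cr(t,270,165,166,95,3)])])[:600,:798]
cv2.imwrite("pics/crop0.png",out[:,:,::-1])
# red handle
ends={}
for n,im,box in(("s",s,(170,100,230,180)),("t",t,(395,225,440,260))):
    p=pts(red(im,box)); m=p.mean(0);ax=np.linalg.svd(p-m,full_matrices=False)[2][0];q=(p-m)@ax
    print(n,"red",len(p),m,ax,m+ax*q.min(),m+ax*q.max()); ends[n]=m
print("handle mid",tri(cs,ends["s"],ct,ends["t"]))
# blue rims
for nm,im,c,box,z in(("beaker t",t,ct,(275,172,318,215),.1),("beaker s",s,cs,(315,183,367,225),.1),("holder t",t,ct,(385,222,420,256),.09),("holder s",s,cs,(186,150,220,205),.09)):
    m=mask(im,(100,110,60),(118,255,255),box);p=pts(m);e=cv2.fitEllipse(cv2.convexHull(p.astype(np.float32)))
    print(nm,len(p),e,onz(c,e[0],z))
# tweezers
for nm,lo,hi in(("blue",(100,130,80),(125,255,255)),("green",(45,80,80),(85,255,255))):
    m=mask(t,lo,hi,(190,210,240,290));n,l,st,ce=cv2.connectedComponentsWithStats(m)
    for i in range(1,n):
        if st[i,4]>2: print(nm,st[i],ce[i],onz(ct,ce[i],.04))
p=pts(red(t,(190,210,240,290)));print("ptr",p.mean(0) if len(p) else 0,len(p))
p=pts(mask(t,(8,120,120),(20,255,255),(190,205,245,295)));r=cv2.minAreaRect(p.astype(np.float32));print("rest",r,[onz(ct,x,.006)[:2] for x in cv2.boxPoints(r)])
E
```

```text
s red 270 [193.36666667 134.07037037] [0.22791525 0.97368098] [189.74352581 118.59188264] [196.9865622  149.53499368]
t red 90 [417.74444444 241.86666667] [-0.99637277 -0.08509587] [424.13558097 242.41250585] [410.89056914 241.28130697]
handle mid (array([ 0.47768079, -0.28169478,  0.17243161]), np.float64(0.0005381353760023466))
beaker t 118 ((295.10992431640625, 192.2798614501953), (32.65300750732422, 33.088470458984375), 58.27255630493164) [0.6126548  0.01932264 0.1       ]
beaker s 197 ((342.3797912597656, 202.29393005371094), (31.83142852783203, 43.95191955566406), 91.88578796386719) [0.61351764 0.01841588 0.1       ]
holder t 241 ((404.8461608886719, 239.28672790527344), (19.84019660949707, 26.468591690063477), 99.15342712402344) [ 0.48232477 -0.2716528   0.09      ]
holder s 833 ((204.67837524414062, 178.9422149658203), (28.69047737121582, 45.29656982421875), 165.92181396484375) [ 0.52461145 -0.26583301  0.09      ]
blue [205 238   4  12  25] [206.64 243.32] [0.48029066 0.26912208 0.04      ]
blue [217 241   6  12  40] [219.425 246.175] [0.47172334 0.23366687 0.04      ]
green [218 223   3   6  12] [219.16666667 225.5       ] [0.52909171 0.23450787 0.04      ]
ptr [210.6 219.8] 5
rest ((214.2162322998047, 246.70269775390625), (29.59181785583496, 59.84123229980469), 9.462322235107422) [array([0.39373154, 0.31142812]), array([0.56138934, 0.28442696]), array([0.54582057, 0.20040507]), array([0.37837843, 0.22852808])]
```

View pics/crop0.png

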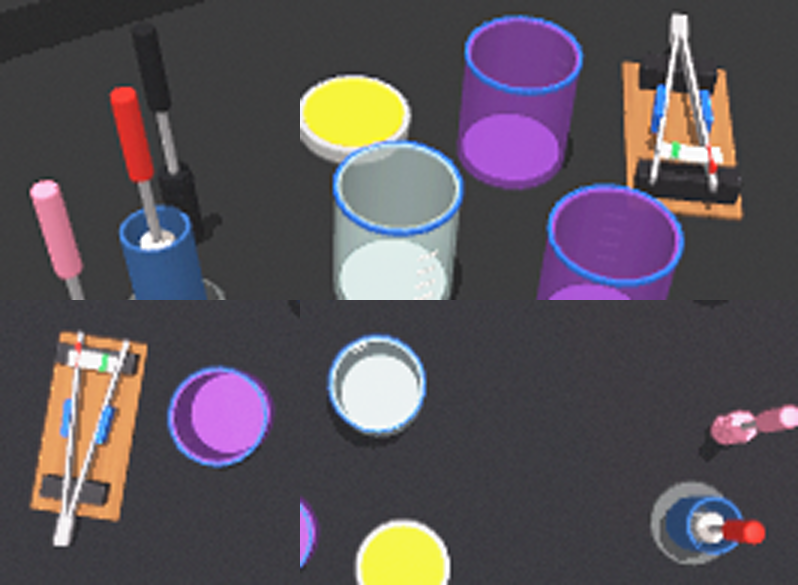

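The crop confirms the choices: the red brush stands in the blue holder, the beaker is clear, and the tweezers are on the left with tips away from the robot and the pointer left of the green mark. Moving above the brush for a close wrist view.

Run:
```python
from h import *
t=cv2.imread("pics/top0.png")[:,:,::-1];ct=viewer.get_calibration("top")
m=mask(t,(0,0,85),(180,60,150),(380,222,420,258));n,l,st,ce=cv2.connectedComponentsWithStats(m)
i=1+st[1:,4].argmax();h=cv2.convexHull(pts(l==i).astype(np.float32));e=cv2.fitEllipse(h);print(e,onz(ct,e[0],.003), st[i])
manip.move_pose([0.40,-0.282,0.34],quat(-np.pi/2))
c=viewer.get_calibration("wrist");w=viewer.get_image("wrist");np.savez("w1.npz",im=w,**c)
print(manip.current_clock(),c,proj(c,[.478,-.282,.2]))
cv2.imwrite("pics/w1.png",w[:,:,::-1])
```

```text
((400.2440185546875, 238.9821319580078), (27.646831512451172, 28.05100440979004), 149.27926635742188) [ 0.48102628 -0.28041716  0.003     ] [387 225  24  29 233]
1.7083 {'vfov': 71.3701303310882, 'cx': 320.6089649474693, 'cy': 198.02052743061188, 'eye': array([ 0.48032994, -0.28457415,  0.49755128]), 'attitude': array([-0.69820706,  0.69954391,  0.10755681, -0.10759535])} [317.99385199 112.60426384]
```

View pics/w1.png

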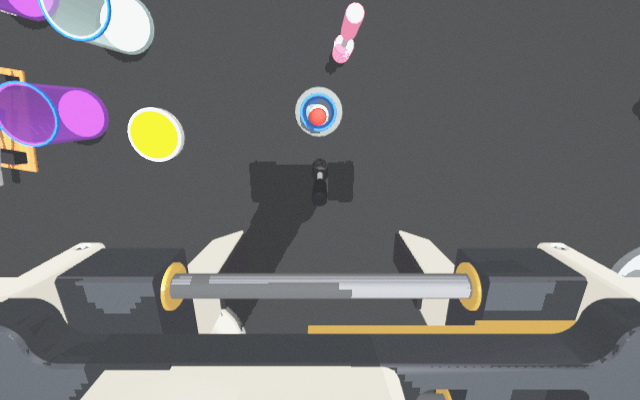

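The wrist view shows the red handle top at (317,117), inside the holder rim at (318,111), almost upright. The black look-alike is behind it at (320,180).

Run:
```python
from h import *
d=np.load("w1.npz");c={k:d[k] for k in("vfov","cx","cy","eye","attitude")};w=d["im"]
p=pts(red(w,(300,90,340,135)));print("red",len(p),p.min(0),p.max(0),p.mean(0),onz(c,p.mean(0),.206))
p=pts(mask(w,(0,0,170),(180,50,255),(300,90,340,135)));print("white",len(p),p.min(0),p.max(0),p.mean(0),onz(c,p.mean(0),.076))
m=mask(w,(98,110,60),(118,255,255),(290,80,348,140));h=cv2.convexHull(pts(m).astype(np.float32));e=cv2.fitEllipse(h);print("rim",e,onz(c,e[0],.09))
m=mask(w,(0,0,85),(180,60,165),(290,80,348,140));h=cv2.convexHull(pts(m).astype(np.float32));e=cv2.fitEllipse(h);print("disc",e,onz(c,e[0],.003))
print("black top",onz(c,(320,165),.2),onz(c,(320,200),.2))
cv2.imwrite("pics/w1c.png",cv2.resize(w[75:145,280:360],None,fx=6,fy=6,interpolation=cv2.INTER_CUBIC)[:,:,::-1])
# beaker and purple
```

```text
red 90 [310. 108.] [325. 124.] [316.67777778 118.33333333] [ 0.47253438 -0.28070094  0.206     ]
white 567 [300.  90.] [339. 134.] [322.17989418 109.01587302] [ 0.48196457 -0.28698628  0.076     ]
rim ((317.67816162109375, 112.00775146484375), (35.93637466430664, 37.9417839050293), 2.4365627765655518) [ 0.47793694 -0.28061068  0.09      ]Traceback (most recent call last):
  File "<stdin>", line 6, in <module>
cv2.error: OpenCV(4.12.0) /io/opencv/modules/imgproc/src/shapedescr.cpp:361: error: (-201:Incorrect size of input array) There should be at least 5 points to fit the ellipse in function 'fitEllipseNoDirect'
```

Run:
```python
from h import *
q=quat(-np.pi/2);G=[0.4765,-0.2815]
manip.servo_line([*G,.30],vel=.2)
manip.servo_line([*G,.152],vel=.15)
f0=manip.current_force()
effector.close(25)
print("gap",manip.current_finger_gap(),manip.current_gripper_force(),"f",f0,manip.current_force(),manip.current_tool_pos())
manip.servo_line([*G,.302],vel=.2)
print("gap",manip.current_finger_gap(),manip.current_force(),manip.current_clock())
manip.servo_line([.5,-.12,.302],vel=.3)
s=viewer.get_image("scene");t=viewer.get_image("top")
cs,ct=viewer.get_calibration("scene"),viewer.get_calibration("top")
p=manip.current_tool_pos();tip=p+[0,0,.019-.165]
print(p,manip.current_clock(),"tip expected px",proj(cs,tip),proj(ct,tip))
u,v=proj(cs,tip).astype(int)
cr=cv2.resize(s[v-130:v+20,u-60:u+60],None,fx=4,fy=4,interpolation=cv2.INTER_CUBIC);print(u-60,v-130)
cv2.imwrite("pics/s2.png",cr[:,:,::-1])
```

```text
gap 0.017351094235884473 24.992907643318176 f [ 0.20959998 -0.12769415  0.25524824] [ 0.25427837 -0.189301    0.12613561] [ 0.47644017 -0.28149634  0.15194454]
gap 0.017724712019166363 [-0.27462501  0.51567492 -1.31528007] 5.4667
[ 0.49939572 -0.12136184  0.30119104] 6.2583 tip expected px [271.58356153 145.66900298] [351.35722855 234.17782529]
211 15
```

View pics/s2.png

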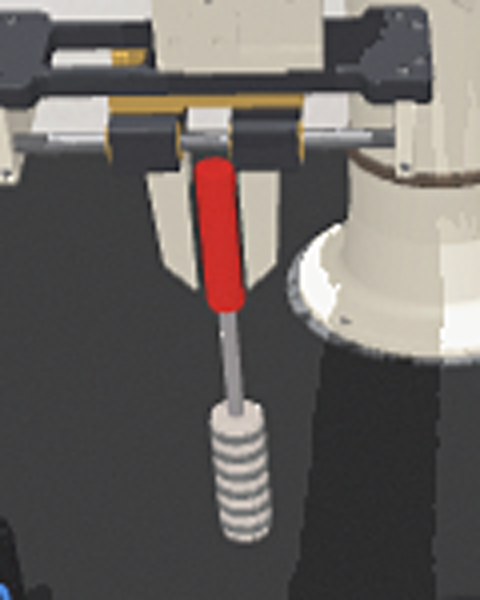

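The brush hangs straight: its tip centre lies at about scene (272,146), as predicted. Brushing now.

Run:
```python
from h import *
B=[.613,.019]
manip.servo_line([*B,.302],vel=.3)
def down():
    manip.servo_line([*B,.156],vel=.12)
    f0=manip.current_force()[2]
    for z in np.arange(.1545,.1455,-.0015):
        manip.servo_line([*B,z],vel=.03)
        df=manip.current_force()[2]-f0
        if df>1.5: break
    print("z",z,manip.current_tool_pos(),"df",df,manip.current_force(),manip.current_clock())
down()
manip.servo_line([*B,.225],vel=.15); print(manip.current_tool_pos())
down()
manip.servo_line([*B,.302],vel=.2)
print(manip.current_clock(),manip.current_finger_gap())
s=viewer.get_image("scene");cs=viewer.get_calibration("scene")
m=mask(s,(100,110,60),(118,255,255),(315,183,367,225));
p=pts(m);e=cv2.fitEllipse(cv2.convexHull(p.astype(np.float32)));print(e,onz(cs,e[0],.1))
```

```text
z 0.15 [0.61351959 0.01919492 0.15091336] df 6.85616116813115 [-0.92723527 -0.19256399  5.65370524] 9.375
[0.61248503 0.01864911 0.22420538]
z 0.15 [0.61354178 0.01918477 0.15092276] df 5.048199346682103 [-0.91592471  0.63260721  4.37265688] 11.75
12.6583 0.01755015745807896
((342.387939453125, 202.37677001953125), (31.553037643432617, 44.16550827026367), 91.8362808227539) [0.6137477  0.01841495 0.1       ]
```

Run:
```python
from h import *
H=[.4778,-.2812]
manip.servo_line([*H,.302],vel=.3)
f0=manip.current_force()
manip.servo_line([*H,.225],vel=.15); print("entry",manip.current_force()-f0)
manip.servo_line([*H,.157],vel=.12); print("in",manip.current_force()-f0)
for z in np.arange(.1555,.148,-.0015):
    manip.servo_line([*H,z],vel=.03); df=manip.current_force()-f0
    if df[2]>1.5: break
print(z,manip.current_tool_pos(),df)
effector.open_jaws(); print(manip.current_finger_gap())
manip.servo_line([*H,.30],vel=.2)
manip.servo_line([.40,-.282,.34],vel=.3)
c=viewer.get_calibration("wrist");w=viewer.get_image("wrist")
a=cv2.resize(w[75:145,280:360],None,fx=4,fy=4)
s=viewer.get_image("scene")[90:230,150:250];s=cv2.resize(s,None,fx=3,fy=3)
o=np.zeros((420,620,3),np.uint8);o[:280,:320]=a;o[:,320:]=s
cv2.imwrite("pics/ret.png",o[:,:,::-1]);print(manip.current_clock())
```

```text
entry [-1.35316519 -0.34798969 -0.16426147]
in [-1.6938225  -0.78067566 -0.59890594]
0.151 [ 0.47832941 -0.28134207  0.15185336] [-2.10366571  0.50387085  5.26308102]
0.09187880813793829
19.025
```

View pics/ret.png

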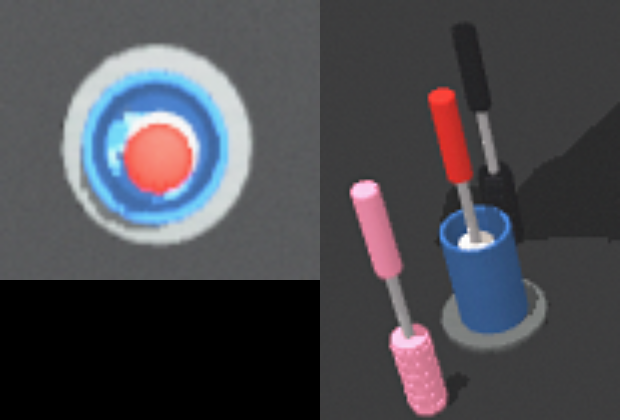

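The red brush is back in the blue holder, upright (handle inside the rim, left view at (158,158)). Now a wrist look at the tweezers.

Run:
```python
from h import *
a=-.19;q=quat(a-np.pi/2);d=np.array([np.cos(a),np.sin(a)])
P=np.array([.476,.2514])-.07*d
manip.move_pose([*P,.30],q)
c=viewer.get_calibration("wrist");w=viewer.get_image("wrist");np.savez("w2.npz",im=w,**c)
print(manip.current_clock(),proj(c,[.476,.2514,.045]))
o=cv2.resize(w[30:330,120:520],None,fx=2,fy=2,interpolation=cv2.INTER_CUBIC)
cv2.imwrite("pics/w2.png",o[:,:,::-1])
def comps(nm,m,z,k=8):
    n,l,st,ce=cv2.connectedComponentsWithStats(m)
    for i in range(1,n):
        if st[i,4]>k:
            r=cv2.minAreaRect(pts(l==i).astype(np.float32));print(nm,st[i],r,onz(c,r[0],z)[:2])
comps("blue",mask(w,(98,130,60),(125,255,255),(200,30,440,250)),.045,30)
comps("green",mask(w,(45,80,60),(85,255,255),(200,10,440,250)),.046)
comps("red",red(w,(200,10,440,250)),.046)
```

```text
21.05 [318.86099921 119.17192183]
blue [398  60  42  18  62] ((417.18572998046875, 65.90767669677734), (7.650415897369385, 43.65776062011719), 69.90476989746094) [0.51869267 0.10752853]
blue [396 123  44  14  73] ((416.806640625, 131.25921630859375), (43.726715087890625, 9.617582321166992), 9.246112823486328) [0.4325161  0.11567927]
green [324  74   4  13  40] ((325.5, 80.0), (12.0, 3.0), 90.0) [0.52490514 0.23254978]
```

View pics/w2.png

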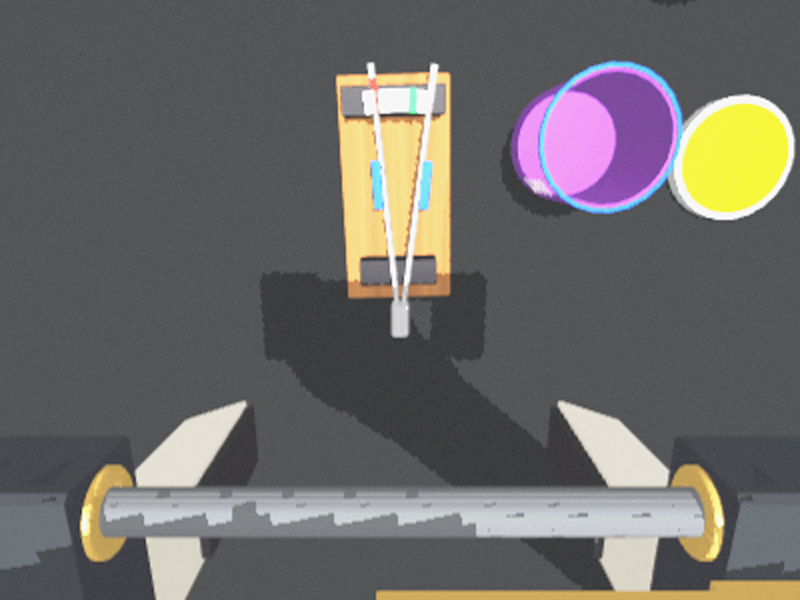

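Crop w2 shows the tweezers with bow at (400,318), tips at (371,68) and (434,68), pads at (378,186) and (426,186), and the pointer left of the green mark at (413,100). The purple beaker stands close on the right, so I check the clearance for the gripper body.

Run:
```python
from h import *
d=np.load("w2.npz");c={k:d[k] for k in("vfov","cx","cy","eye","attitude")};w=d["im"]
def comps(nm,m,z,k=8):
    n,l,st,ce=cv2.connectedComponentsWithStats(m)
    for i in range(1,n):
        if st[i,4]>k:
            p=pts(l==i);r=cv2.minAreaRect(p.astype(np.float32));print(nm,st[i],"mean",p.mean(0),onz(c,p.mean(0),z)[:2],onz(c,r[0],z)[:2],r[1:])
comps("blue",mask(w,(88,80,60),(125,255,255),(295,100,350,140)),.045,15)
hsv=cv2.cvtColor(w,cv2.COLOR_RGB2HSV)
print(hsv[72,300:312].tolist())
comps("redish",mask(w,(0,70,120),(6,255,255),(290,50,345,100))|mask(w,(172,70,120),(180,255,255),(290,50,345,100)),.046,2)
comps("bow",mask(w,(0,0,130),(180,40,255),(312,178,330,202)),.042)
comps("white",mask(w,(0,0,170),(180,40,255),(295,58,345,66)),.042,2)
m=mask(w,(98,110,60),(125,255,255),(385,55,465,140));e=cv2.fitEllipse(cv2.convexHull(pts(m).astype(np.float32)));print("purple w",e,onz(c,e[0],.1))
t=cv2.imread("pics/top0.png")[:,:,::-1];ct=viewer.get_calibration("top")
m=mask(t,(100,110,60),(130,255,255),(240,225,277,262));e=cv2.fitEllipse(cv2.convexHull(pts(m).astype(np.float32)));print("purple t",e,onz(ct,e[0],.1))
P=manip.current_tool_pos();print(P)
```

```text
blue [306 111   6  24 108] mean [308.10185185 122.52777778] [0.47439791 0.26741192] [0.47446839 0.26730548] ((23.130998611450195, 4.714951992034912), 86.8201675415039)
blue [330 111   6  24 103] mean [332.40776699 122.3592233 ] [0.46799325 0.23320785] [0.46780845 0.23322743] ((4.2353196144104, 23.335783004760742), 4.763641834259033)
[[17, 123, 242], [16, 125, 240], [16, 118, 240], [16, 114, 241], [5, 80, 235], [4, 121, 247], [4, 123, 247], [4, 126, 247], [10, 119, 247], [15, 112, 242], [15, 104, 241], [15, 100, 242]]
redish [304  69   5   7  20] mean [306.25  72.15] [0.53956603 0.25636786] [0.53935497 0.25679972] ((6.063390731811523, 3.6380343437194824), 75.96376037597656)
redish [308  79   1   3   3] mean [308.  80.] [0.52946588 0.25604624] [0.52946588 0.25604624] ((2.0, 0.0), -90.0)
bow [316 178   9  21 175] mean [319.86857143 188.10285714] [0.37483448 0.26966778] [0.37495766 0.26943651] ((20.0, 8.0), 90.0)
white [304  61   4   5  16] mean [305.125  63.125] [0.55137443 0.25564439] [0.5514285  0.25511253] ((3.0, 4.0), 0.0)
white [335  62   4   4  16] mean [336.5  63.5] [0.54279956 0.21389297] [0.54279956 0.21389297] ((3.0, 3.0), 90.0)
purple w ((424.8650207519531, 98.13932800292969), (69.24207305908203, 79.12480926513672), 30.089296340942383) [0.47710059 0.12011801 0.1       ]
purple t ((256.9716796875, 243.4237518310547), (32.942928314208984, 33.8758544921875), 18.11675453186035) [0.47920572 0.12158689 0.1       ]
[0.40802548 0.26356627 0.29993604]
```

```bash
cat > tw.py <<'E'
from h import *
A=-.195;TH=.4
D=np.array([np.cos(A),np.sin(A),0]);N=np.array([-np.sin(A),np.cos(A),0])
Q=quat(A-np.pi/2,-TH*N)
def look(name,box=(230,20,420,230)):
    c=viewer.get_calibration("wrist");w=viewer.get_image("wrist");np.savez(name+".npz",im=w,**c)
    g=pts(mask(w,(45,80,60),(85,255,255),box));r=pts(mask(w,(0,80,120),(7,255,255),box)|mask(w,(172,80,120),(180,255,255),box))
    print(name,"green",len(g),g.mean(0) if len(g) else 0,np.ptp(g,axis=0) if len(g) else 0,"red",len(r),r.mean(0) if len(r) else 0,np.ptp(r,axis=0) if len(r) else 0)
    return c,w
E
python3 - <<'E'
from tw import *
g=np.array([.472,.2505,.048])-.010*D; T=g+.0188*R.from_quat(Q).apply([0,0,1]);print(T,R.from_quat(Q).as_matrix())
manip.move_pose(T+[0,0,.15],Q)
manip.servo_line(T+[0,0,.03],vel=.2); f0=manip.current_force()
manip.servo_line(T,vel=.06); print(manip.current_force()-f0,manip.current_tool_pos(),manip.current_clock())
effector.close(5)
print("gap",manip.current_finger_gap(),manip.current_gripper_force(),manip.current_force()-f0,manip.current_clock())
c,w=look("w3")
o=cv2.resize(w[0:300,120:520],None,fx=2,fy=2,interpolation=cv2.INTER_CUBIC)
cv2.imwrite("pics/w3.png",o[:,:,::-1])
E
```

```text
[0.46937184 0.25101909 0.03068405] [[ 9.03604742e-01 -1.93766535e-01  3.82037957e-01]
 [-1.78470797e-01 -9.81047670e-01 -7.54562428e-02]
 [ 3.89418342e-01 -1.38777878e-17 -9.21060994e-01]]Traceback (most recent call last):
  File "<stdin>", line 5, in <module>
bench.PlanningError: the arm cannot follow that straight line within its joint ranges
```

Run:
```python
from tw import *
np.set_printoptions(precision=3,suppress=True)
print(manip.current_q(),manip.current_clock())
for th in(.4,.3,.2,.1,0):
  for fl in(0,np.pi):
    q=(R.from_quat(quat(A-np.pi/2,-th*N))*R.from_rotvec([0,0,fl])).as_quat()
    g=np.array([.472,.2505,.048])-.010*D; T=g+.0188*R.from_quat(q).apply([0,0,1])
    for dz in (.15,.08,.03,0): print(th,fl>0,dz,manip.solve_ik(T+[0,0,dz],q))
```

```text
[-1.426  0.557  0.8    2.242 -0.265  0.254 -2.274] 23.6083
0.4 False 0.15 [-1.752  0.374  1.175  2.181 -0.094  0.536 -2.343]
0.4 False 0.08 [-1.553  0.477  0.951  2.226 -0.201  0.371 -2.297]
0.4 False 0.03 [-1.427  0.557  0.8    2.243 -0.266  0.254 -2.274]
0.4 False 0 [-1.494  0.7    0.897  2.25  -0.875  0.256 -1.725]
0.4 True 0.15 [ 0.311  0.493 -1.291  2.127  1.074  0.987 -0.213]
0.4 True 0.08 [ 0.138  0.561 -1.083  2.177  1.226  0.894 -0.373]
0.4 True 0.03 [-1.427  0.557  0.8    2.243 -0.266  0.254 -2.274]
0.4 True 0 [-0.035  0.672 -0.868  2.206  1.438  0.815 -0.585]
0.3 False 0.15 [-1.591  0.337  1.046  2.124 -0.131  0.633 -2.269]
0.3 False 0.08 [-1.406  0.439  0.842  2.171 -0.222  0.471 -2.225]
0.3 False 0.03 [-1.287  0.518  0.702  2.19  -0.276  0.357 -2.201]
0.3 False 0 [-1.223  0.569  0.624  2.195 -0.305  0.289 -2.189]
0.3 True 0.15 [ 0.347  0.52  -1.292  2.071  0.958  0.998 -0.075]
0.3 True 0.08 [ 0.183  0.569 -1.083  2.124  1.078  0.875 -0.199]
0.3 True 0.03 [-1.427  0.557  0.8    2.243 -0.266  0.254 -2.274]
0.3 True 0 [ 0.165  0.808 -1.087  2.152  1.386  0.944 -0.432]
0.2 F
[... 832 characters left out ...]
0.134]
0.1 True 0.08 [ 0.362  0.802 -1.302  2.003  1.012  1.088 -0.037]
0.1 True 0.03 [-1.427  0.557  0.8    2.243 -0.266  0.254 -2.274]
0.1 True 0 [ 0.344  1.041 -1.307  2.036  1.28   1.147 -0.198]
0 False 0.15 [-1.15   0.377  0.736  1.937 -0.31   0.942 -2.03 ]
0 False 0.08 [-0.985  0.451  0.537  1.984 -0.319  0.79  -2.03 ]
0 False 0.03 [-0.885  0.518  0.415  2.004 -0.322  0.683 -2.033]
0 False 0 [-0.833  0.564  0.351  2.011 -0.321  0.62  -2.035]
0 True 0.15 [ 0.4    0.677 -1.298  1.89   0.721  1.154  0.208]
0 True 0.08 [ 0.378  0.848 -1.303  1.941  0.925  1.132  0.064]
0 True 0.03 [-1.427  0.557  0.8    2.243 -0.266  0.254 -2.274]
0 True 0 [ 0.364  1.068 -1.308  1.973  1.174  1.162 -0.081]
```

```bash
sed -i 's/TH=.4/TH=.3/' tw.py
python3 - <<'E'
from tw import *
g=np.array([.472,.2505,.051])-.009*D; T=g+.0188*R.from_quat(Q).apply([0,0,1]);print(T)
manip.servo_line(T+[0,0,.03],ori=Q,vel=.1); f0=manip.current_force()
manip.servo_line(T,vel=.06); print(manip.current_force()-f0,manip.current_tool_pos(),manip.current_clock())
effector.close(5)
print("gap",manip.current_finger_gap(),manip.current_gripper_force(),manip.current_force()-f0,manip.current_clock())
c,w=look("w3")
o=cv2.resize(w[0:300,120:520],None,fx=2,fy=2,interpolation=cv2.INTER_CUBIC)
cv2.imwrite("pics/w3.png",o[:,:,::-1])
E
```

```text
[0.46862106 0.25116737 0.03303967]
[-0.07923099  0.54577364  0.20309217] [0.46862563 0.25081218 0.0327107 ] 24.5417
gap 0.0361368353594399 4.992727115750313 [0.31225204 0.96982774 0.62079367] 25.4583
w3 green 261 [327.23371648 149.33333333] [10. 27.] red 196 [297.93367347 138.88265306] [11. 92.]
```

View pics/w3.png

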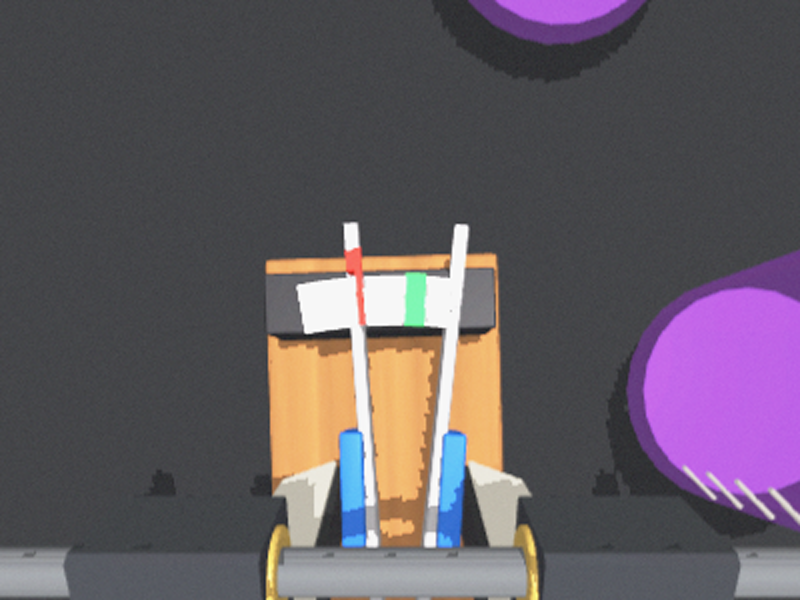

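The close view shows the pads between the fingers, the red pointer at crop (361,300) and the green mark at (415,300). Squeezing further in steps.

Run:
```python
from tw import *
B=(270,140,370,160)
look("w3",B)
F=7.8
for i in range(3):
    effector.close(F); manip.sleep(.2)
    g=manip.current_finger_gap();c,w=look("w4",B)
    gm=pts(mask(w,(45,80,60),(85,255,255),B));rm=pts(mask(w,(0,80,120),(7,255,255),B)|mask(w,(172,80,120),(180,255,255),B))
    e=gm[:,0].mean()-rm[:,0].mean()
    print(F,"gap",g,(.042-g)/.095,"err px",e,manip.current_clock())
    dF=e*.57/150*31.8
    if abs(e)<.7: break
    F+=np.clip(dF,-1,1)
```

```text
w3 green 186 [327.25806452 149.33870968] [ 9. 19.] red 67 [299.7761194  149.41791045] [ 4. 19.]
w4 green 194 [317.63917526 149.62371134] [ 9. 19.] red 58 [309.55172414 149.53448276] [ 3. 19.]
7.8 gap 0.02909449347833285 0.13584743707018054 err px 8.087451119800903 26.0417
w4 green 115 [317.28695652 149.6       ] [ 6. 19.] red 60 [312.  149.5] [ 2. 19.]
8.777287593316741 gap 0.027395495189868398 0.15373162958033268 err px 5.286956521739114 26.5083
w4 green 87 [313.83908046 149.33333333] [ 9. 19.] red 52 [313.84615385 149.96153846] [ 2. 19.]
9.416163419403695 gap 0.02678156357344445 0.1601940676479532 err px -0.007073386383751767 26.975
```

Run:
```python
from tw import *
P=np.array(manip.current_tool_pos())
manip.servo_line(P+[0,0,.12],vel=.12)
manip.sleep(.2)
B=(270,110,370,190)
c,w=look("w5",B);print(manip.current_finger_gap(),manip.current_gripper_force(),manip.current_force(),manip.current_clock())
o=cv2.resize(w[95:215,250:390],None,fx=5,fy=5,interpolation=cv2.INTER_NEAREST)
cv2.imwrite("pics/w5.png",o[:,:,::-1])
m=mask(w,(45,80,60),(85,255,255),B);r=mask(w,(0,80,120),(7,255,255),B)|mask(w,(172,80,120),(180,255,255),B)
for v in range(140,162,4): print(v,np.where(m[v])[0],np.where(r[v])[0])
```

```text
w5 green 149 [310.81208054 151.41610738] [10. 26.] red 180 [313.97777778 137.85      ] [ 8. 39.]
0.025277902206488168 9.346770644187927 [ 0.227035   -0.60039431 -1.38122525] 28.375
140 [308 309 310 311 312] [314 315 316]
144 [308 309 310 311 312] [314 315 316]
148 [308 309 310 311 312 313] [314 315 316]
152 [309 310 311 312 313] [315 316]
156 [309 310 311 312 313] [315 316]
160 [309 310 311 312 313] [314 315 316]
```

View pics/w5.png

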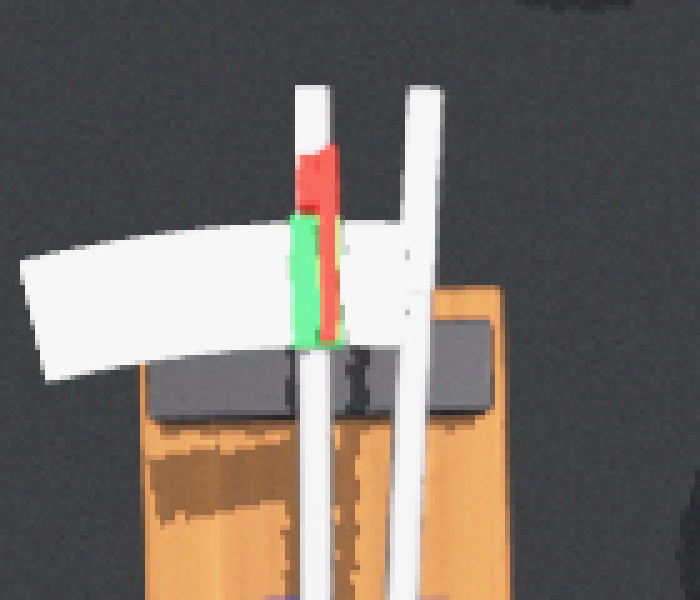

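The pointer (crop about (328,280)) sits on the green mark, slightly right of its middle (about (316,280)). I ease the grip a little to centre it.

Run:
```python
from tw import *
F=9.41
for i in range(5):
    w=viewer.get_image("wrist")
    B=(270,140,370,160)
    a=w.astype(int)
    # green or yellowish blend or red, on the strip rows: extent of mark
    g=mask(w,(12,60,60),(85,255,255),B);r=mask(w,(0,80,120),(10,255,255),B)|mask(w,(172,80,120),(180,255,255),B)
    es=[];wd=[]
    for v in range(142,159):
        G=np.where(g[v])[0];Rr=np.where(r[v])[0]
        if len(G) and len(Rr): es.append(Rr.mean()-(G.min()+G.max())/2);wd.append(np.ptp(G)+1)
    e=np.mean(es);gap=manip.current_finger_gap()
    print(round(F,2),"gap",gap,(.042-gap)/.095,"err px",e,"width",np.mean(wd),manip.current_gripper_force(),manip.current_clock())
    if abs(e)<.5 : break
    F-=np.clip(e*.6/150*31.8,-.6,.6); effector.close(F); manip.sleep(.3)
o=cv2.resize(w[95:215,250:390],None,fx=5,fy=5,interpolation=cv2.INTER_NEAREST);cv2.imwrite("pics/w6.png",o[:,:,::-1])
```

```text
9.41 gap 0.02547951034238982 0.17389989113273874 err px -3.764705882352941 width 23.058823529411764 9.346704483032227 28.425
9.89 gap 0.024571004504904032 0.18346311047469444 err px -1.1176470588235294 width 23.0 9.826249480247498 29.0167
10.03 gap 0.024351271111634414 0.18577609356174304 err px -1.1764705882352942 width 23.352941176470587 9.970727115869522 29.5833
10.18 gap 0.02421624793872203 0.1871973901187155 err px -0.23529411764705882 width 23.941176470588236 10.122869163751602 30.15
```

My mask caught the wood as well, so the correction went the wrong way. I redo it with the green limited to the mark.

```bash
cat >> tw.py <<'E'
def merr(w,show=False):
    B=(300,136,330,164);g=mask(w,(30,50,90),(85,255,255),B);r=mask(w,(0,80,120),(8,255,255),B)|mask(w,(172,80,120),(180,255,255),B)
    es=[]
    for v in range(144,158):
        G=np.where(g[v])[0];Rr=np.where(r[v])[0]
        if len(G)<2 or len(Rr)<1: continue
        lo,hi=min(G.min(),Rr.min()),max(G.max(),Rr.max())
        es.append((Rr.mean()-(lo+hi)/2,hi-lo+1,lo,hi,Rr.mean()))
    return np.mean(es,axis=0)
E
python3 - <<'E'
from tw import *
np.set_printoptions(precision=2,suppress=True)
for F in(9.2,8.9,8.6):
    effector.close(F);manip.sleep(.35);w=viewer.get_image("wrist");gap=manip.current_finger_gap();m=merr(w)
    print(F,"gap %.5f"%gap,(.042-gap)/.095,m,manip.current_gripper_force(),manip.current_clock())
    if m[0]<.4: break
o=cv2.resize(w[95:215,250:390],None,fx=5,fy=5,interpolation=cv2.INTER_NEAREST);cv2.imwrite("pics/w6.png",o[:,:,::-1])
E
```

```text
9.2 gap 0.02593 0.16916077248339176 [  1.25  10.21 308.79 318.   314.64] 9.129042327404022 30.8083
8.9 gap 0.02645 0.16368808895353845 [ -0.36  10.   309.57 318.57 313.71] 8.829889744520187 31.4333
```

View pics/w6.png

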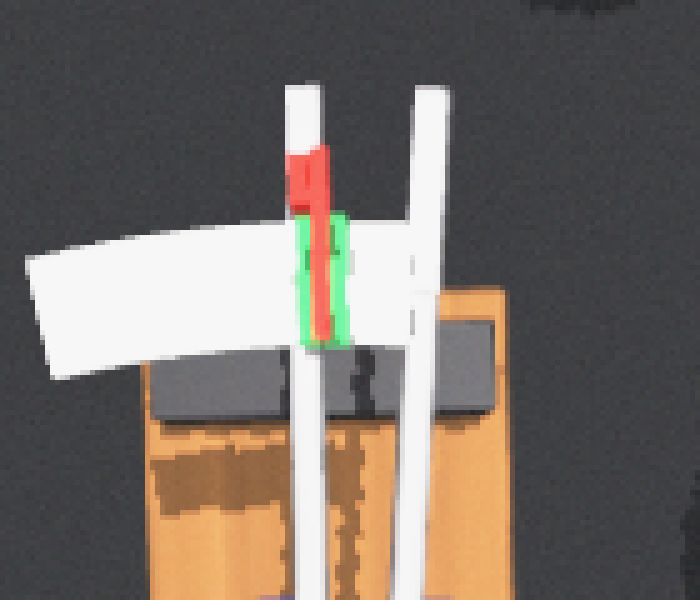

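The pointer (crop (320,280)) is now centred on the green mark (297–349). Carrying the tweezers over the beaker.

Run:
```python
from tw import *
np.set_printoptions(precision=4,suppress=True)
P=np.array(manip.current_tool_pos());c=viewer.get_calibration("wrist")
# tips in w6: left leg end crop (304,88), right (432,88)
tl,tr=[onz(c,(250+u/5,95+v/5),P[2]+.0023+.007) for u,v in((304,88),(432,88))]
off=(tl+tr)/2-P;print(P,tl-P,tr-P,"along",off@D,"lat",off@N,"gap",(tl-tr)@N, "model .0834")
off=D*(.0834+off@D)/2+N*(off@N)
B=np.array([.613,.019])
T=B-off[:2]
manip.servo_line([*(.5*P[:2]+.5*T),.165],vel=.15)
manip.servo_line([*T,.165],vel=.15)
manip.servo_line([*T,.1345],vel=.06);manip.sleep(.4)
p=np.array(manip.current_tool_pos());w=viewer.get_image("wrist");c=viewer.get_calibration("wrist")
print(T,p,R.from_quat(manip.current_tcp_rot()).as_matrix()[:,2],R.from_quat(Q).as_matrix()[:,2])
print("gap",manip.current_finger_gap(),manip.current_gripper_force(),manip.current_force(),manip.current_clock(),"merr",merr(w))
print("beaker center px expected",proj(c,[.613,.019,.1]))
m=mask(w,(95,110,60),(118,255,255),(230,20,420,230));q=pts(m);print(len(q),q.min(0),q.max(0))
n,l,st,ce=cv2.connectedComponentsWithStats(m);print([list(x) for x in st[1:] if x[4]>30])
e=cv2.fitEllipse(cv2.convexHull(q.astype(np.float32)));print(e,onz(c,e[0],.1));np.savez("w7.npz",im=w,**c)
```

```text
[0.4687 0.2512 0.1531] [ 0.08   -0.0113  0.0093] [ 0.0771 -0.0262  0.0093] along 0.08070973048770728 lat -0.003194169860385432 gap 0.01521086291466391 model .0834
[0.5331 0.038 ] [0.5332 0.0381 0.1347] [ 0.2902 -0.057  -0.9553] [ 0.2899 -0.0573 -0.9553]
gap 0.0264435385622155 8.829944729804993 [ 0.0907  0.9522 -1.0575] 34.3333 merr [ -0.3571  10.0714 309.5    318.5714 313.6786]
beaker center px expected [323.1338 128.5572]
1521 [268.  77.] [383. 229.]
[[np.int32(268), np.int32(77), np.int32(116), np.int32(115), np.int32(996)], [np.int32(279), np.int32(167), np.int32(29), np.int32(23), np.int32(127)], [np.int32(315), np.int32(188), np.int32(14), np.int32(5), np.int32(50)], [np.int32(299), np.int32(214), np.int32(12), np.int32(16), np.int32(179)], [np.int32(332), np.int32(215), np.int32(12), np.int32(15), np.int32(169)]]
((323.4250183105469, 153.26708984375), (119.80156707763672, 159.25228881835938), 6.126163959503174) [0.5947 0.0224 0.1   ]
```

Run:
```python
from tw import *
for n in("w3","w7"):
    w=np.load(n+".npz")["im"];B=(280,105,340,165)
    r=pts(mask(w,(0,80,120),(7,255,255),B)|mask(w,(172,80,120),(180,255,255),B));print(n,r[:,1].min(),r[:,1].max())
print(manip.current_clock(),manip.current_finger_gap(),manip.hand_in())
```

```text
w3 123.0 162.0
w7 125.0 162.0
the job is handed in; nothing more can be done
34.3333 0.0264435385622155 None
```

The job is handed in at 34.3 s: I brushed the beaker bottom–up–bottom and stood the brush back in its blue holder, and the arm is holding the tweezers at the green mark, close to level, with both tips about 4 cm above the beaker's rim.

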